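Take the bottle out of the table carrier and hold the carrier up level

TASK

The wooden table carrier on the dishwasher is wanted, but somebody has left a tall bottle standing in it beside the handle. Take the bottle out and stand it upright on the dishwasher top, clear of the carrier; then grip the carrier by its handle and lift it to about 10 cm above the dishwasher top, level and steady, with the cup, the small glass and the tea light still standing in it, and finish while holding it there (do not put it down or let go). Leave everything else on the dishwasher where it is.

Things in the scene. Friction and masses are not known exactly. Their poses are not given: they have to be found in the camera images.
- carrier: Loose table carrier: wooden deck 220 x 170 mm, 8 mm thick, a wire rail round its edge (22 mm up, at x = 105, y = 80 mm), an arch handle over its middle; about 0.45 kg empty. Origin: centre of the underside (z = 0 on the dishwasher); x along its length and the handle, z up. Cup and small glass stand at its two ends, bottle and tea light on the two sides of the handle; which is where varies.
- carrier_grip (a point): Middle of the carrier's handle, 142 mm above its underside, axes as the carrier's: a flat-sided wooden bar 86 mm long (x), 14 mm thick (y), 26 mm high, carried by two thin steel legs 30 mm either side of its middle. Nothing is below it between the legs.
- bottle: The tall bottle (clear with pale yellow content, dark screw cap), round, 212 mm high, body 58 mm wide; origin at the centre of its underside, z up.
- bottle_mid (a point): Centre of the bottle, 106 mm above its underside, z up. Body 58 mm across up to about 150 mm, narrowing at the shoulder; screw cap 33 mm across from 191 to 212 mm above the underside. About 0.4 kg. It stands in the carrier about 44 mm beside the handle's middle.
- cup: Open plastic cup, 64 mm across, 62 mm high, 0.03 kg, loose on the carrier; origin at the centre of its underside.
- cup_mid (a point): Centre of that cup, 31 mm above its underside.
- small_glass: Small clear shot glass, 47 mm across, 66 mm high, 0.09 kg, loose on the carrier; origin at the centre of its underside.
- small_glass_mid (a point): Centre of the small glass, 33 mm above its underside.
- candle: Tea light in a metal dish, 39 mm across, 16 mm high, loose on the carrier; origin at the centre of its underside.
- candle_mid (a point): Centre of the tea light, 8 mm above its underside.
- timer: Bystander: round kitchen timer, 60 mm across, 41 mm high, near left on the dishwasher top; origin under its centre. The dishwasher top is free and level at z = 0 from x = 0.33 to 0.90 and y = -0.27 to 0.27; to its left is a higher counter (0.13 m), to its right a dish drainer.
- squeezer: Bystander: citrus squeezer, 66 mm across, 45 mm high, near right on the dishwasher top; origin under its centre.
- tin: Bystander: food tin, 75 mm across, 58 mm high, at the left behind the carrier; origin under its centre. Behind it and across the back (beyond x = 0.68) stand a brush, a washing-up bottle, a food jar and a big glass jar, which are fixed and not in the way.
Not all that is in view belongs to the job. What is shaped like the bottle but red is not meant.

How it is judged (in metres and radians):
On the way, in this order (a step that is already met when the one before it is completed fails the run):
1. the bottle stands upright, released, on the dishwasher top clear of the carrier, which is still down (height (world z) of bottle_mid between 0.1 and 0.109 m and angle between bottle's own z axis and vertical below 0.1 rad and contact force between bottle and carrier below 0.05 N and contact force between bottle and the fingers below 0.05 N and linear speed of bottle below 0.03 m/s and height (world z) of carrier below 0.01 m), for 0.2 s.
2. the carrier is up in the gripper, level, with its load (height (world z) of carrier between 0.07 and 0.18 m and angle between carrier's own z axis and vertical below 0.12 rad and contact force between carrier and the fingers above 2 N and distance between the grasp point and carrier_grip below 0.05 m and z of cup_mid in the frame of carrier between 0.034 and 0.045 m and x of cup_mid in the frame of carrier between -0.105 and 0.105 m and y of cup_mid in the frame of carrier between -0.08 and 0.08 m and angle between each of cup, small_glass, candle's own z axis and vertical below 0.25 rad and z of small_glass_mid in the frame of carrier between 0.036 and 0.047 m and x of small_glass_mid in the frame of carrier between -0.105 and 0.105 m and y of small_glass_mid in the frame of carrier between -0.08 and 0.08 m and z of candle_mid in the frame of carrier between 0.011 and 0.022 m and x of candle_mid in the frame of carrier between -0.105 and 0.105 m and y of candle_mid in the frame of carrier between -0.08 and 0.08 m), for 0.5 s.
At the end, for the whole second after the job is handed in: Fingers hold the carrier by its handle (within 50 mm of its middle) over the dishwasher, underside 70-180 mm up, tilt < 0.12 rad, still (30 mm/s, 0.2 rad/s); cup, glass and tea light stand on it (tilt < 0.25); bottle upright (0.1 rad) on the dishwasher top, touching neither carrier nor fingers (all of step 2 and world x of carrier between 0.38 and 0.7 m and world y of carrier between -0.16 and 0.16 m and height (world z) of bottle_mid between 0.1 and 0.109 m and angle between bottle's own z axis and vertical below 0.1 rad and contact force between bottle and carrier below 0.05 N and contact force between bottle and the fingers below 0.05 N and linear speed of each of bottle, carrier below 0.03 m/s and angular speed of carrier below 0.2 rad/s); the arm keeps its last pose, push and grip.
It fails at once if another thing on the dishwasher (timer, squeezer, tin) is moved more than 30 mm (distance of any of timer, squeezer, tin from where it was at the start of the episode above 0.03 m).
It fails at once if the carrier tips by more than 0.3 rad (angle between carrier's own z axis and vertical above 0.3 rad).
It fails at once if the bottle falls over (angle between bottle's own z axis and vertical above 0.7 rad).
It also fails if it takes over 48 s, if anything falls off the work surface, if the arm or the gripper's body presses on something with over 40 N, if the wrist force passes 120 N, or if a joint passes its speed limit or range.

ROBOT

A 6-joint arm with a two-finger parallel gripper is mounted at the origin on a cart in front of the work surface, level with it; the furniture and walls round the work are solid. World frame = base frame: x ahead of the robot, y to its left, z up, the work surface at z = 0. Lengths are in m, angles in degrees, forces in N, time in s.
With the tool pointing down it reaches from about 0.35 to 0.95 m from the base axis. Payload 17.4 kg.
Tool frame: the origin (TCP) lies at the very end of the fingers, on their centre line; the grasp point (between the pads) lies 19 mm behind it (r.pinch_z is the distance from the TCP to the grasp point, in m); z points along the fingers, y is the line along which they close (so a half turn about z gives the same grasp; the last joint's range is limited). The gripper opens to 93 mm and grips with 3 to 60 N. Pads are 15 mm wide; open, the fingers measure 128 mm over their backs; the gripper's body (75 mm by 188 mm) begins 65 mm behind the grasp point.
Start: joints at [68.48, 6.646, 82.598, -0, 90.757, -2.166], TCP at [0.224, 0.637, 0.219] pointing down, gripper open.
Joint ranges: [-162.19, 162.19], [-47.58, 125.68], [4.15, 143.07], [-65.23, 245.23], [0.69, 171.88], [-170.13, 170.13]. Speed limits (degrees/s): [108.29, 108.29, 127.2, 180, 180, 180].

INTERFACE

Orientations are given as [roll, pitch, yaw] about the fixed x, y, z axes, in that order (R = Rz(yaw) Ry(pitch) Rx(roll)).
In Python, from rig import r, cams gives the robot as it stands. The module is installed in compiled form; this text tells all that it offers.
- The arm moves only by the shell command python3 -m handwheel 'ROWS' [FORCE]. ROWS is JSON, a list that holds one entry, the list of rows, each a list of 7 numbers: the shift along the tool's x, y, z in mm, then the turn, a rotation vector about the tool's x, y, z in degrees, then the closure, from 0 (fully open) to 1 (shut). A call has exactly 10 rows; each row is the pose to reach, as a shift and turn from the pose commanded when the call began, along the tool's axes at that moment; what a row does not reach only later rows make up. A row lasts 1/8 s, in which the tool goes at most 62.5 mm and 10.7 degrees, less where a joint would pass 70% of its speed; a pose out of reach is approached as far as the arm can. A call with a gripper value outside its range is refused whole. The fingers move at their own pace and stop on an object; FORCE is the grip in N (left out, the last holds). Time passes only in rows, so rows that repeat a pose let the fingers close, or fill a call up. It gives the time, the measured TCP pose, the force and the opening at its end, in the units of the state.
- r.read_state(): the state, without advancing time (a new reading comes with each control period).
- cams.grab_frame(name): name is "side" or "top"; returns a dict with "image" (400x640x3 uint8, red, green, blue), "camera_matrix" (3x3 intrinsics, pixels), "distortion" ([k1, k2, p1, p2, k3] as OpenCV has them; the pictures are not rectified), "R" (3x3) and "t" (3): a world point X has camera coordinates R X + t. Camera axes: x right, y down, z forward; pixel columns grow to the right and rows downward; lengths in m; the calibration is good to about 2 mm. A picture is of the moment at which its call begins. There is no depth.
- r.close_job(): hands the job in, once; it reports no verdict.
The state is a dict: "t": time; "joints": joint angles; "qd": joint speeds; "joint_efforts": joint torques, N m; "tcp_pos": TCP position; "ee_rot": TCP orientation; "contact_force": force on the tool from outside, world axes, zero at the start; "moment": the same for the moment, N m; "gripper_width": opening from 0.0 (shut) to 1.0 (fully open).
Only numpy, scipy, OpenCV 4.12 (cv2) and the standard library are available. Lean on these libraries where they do the work, as an engineer would, in place of code of your own. Each camera call takes 0.05 s, during which the arm holds its last target. There are 200 camera calls.

## Working session

There is one attempt and no reset: what is moved stays moved. The work goes in short steps, Python scripts to look and compute and a shell command to move; the robot and the scene stay as the last step left them, time stands still between calls to the robot, and variables do not carry over. Pictures are saved under pics/ and viewed, on a budget of 10 in all, crops included, one or two more only if the job needs it, and the job is handed in when it is done.

```bash
mkdir -p pics
python3 - <<'E'
from rig import r,cams
import cv2,numpy as np
print(r.read_state())
for n in("side","top"):
    f=cams.grab_frame(n); cv2.imwrite(f"pics/{n}0.png",f["image"][:,:,::-1])
    print(n,f["camera_matrix"],f["distortion"],f["R"],f["t"],-np.array(f["R"]).T@f["t"])
E
```

```text
{'t': 0.0, 'joints': array([ 6.84804221e+01,  6.67283275e+00,  8.26362168e+01,  1.86598429e-03,
        9.07536828e+01, -2.16399168e+00]), 'qd': array([ 0.12315846,  0.07109137, -0.03437352, -0.03214603, -0.09782816,
        0.01063223]), 'joint_efforts': array([-6.74327275e-04, -7.21272326e+01, -6.22604585e+01,  7.79057597e-02,
        2.37317907e-02, -6.97408586e-05]), 'tcp_pos': array([0.22362278, 0.63667452, 0.21791527]), 'ee_rot': array([-1.79937383e+02, -4.23328044e-03,  1.60644435e+02]), 'contact_force': array([ 0.18586755,  0.0257252 , -0.01306877]), 'moment': array([-0.05397174,  0.00509901, -0.01847793]), 'gripper_width': 0.9985968884665094}
side [[500.85981766   0.         324.90818607]
 [  0.         500.85981766 201.03495898]
 [  0.           0.           1.        ]] [-0.10180203  0.          0.          0.          0.        ] [[ 0.99006155 -0.13952012  0.01767095]
 [-0.06422395 -0.56033396 -0.82577306]
 [ 0.12511359  0.81643125 -0.56372564]] [-0.53880734  0.11872926  1.05063705] [ 0.40962871 -0.86641936  0.69983571]
top [[374.08147819   0.         316.44330975]
 [  0.         374.08147819 203.16931789]
 [  0.           0.           1.        ]] [-0.01032561  0.          0.          0.          0.        ] [[-0.02409497 -0.99933676 -0.0273035 ]
 [-0.99093214  0.02748572 -0.13152195]
 [ 0.13218517  0.0238869  -0.99093718]] [0.0340763  0.57393665 0.97515849] [ 0.44065185 -0.00501488  1.04273648]
```

View pics/top0.png

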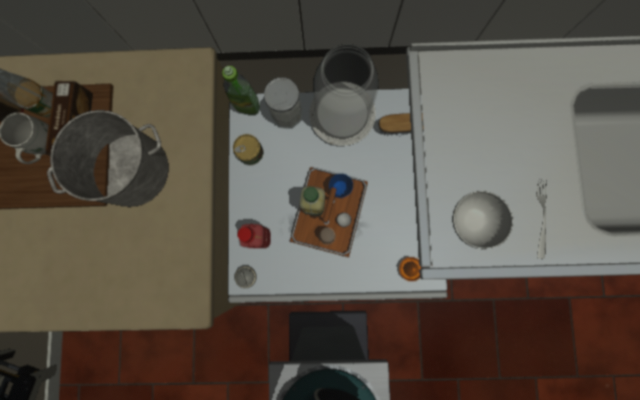

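View pics/side0.png

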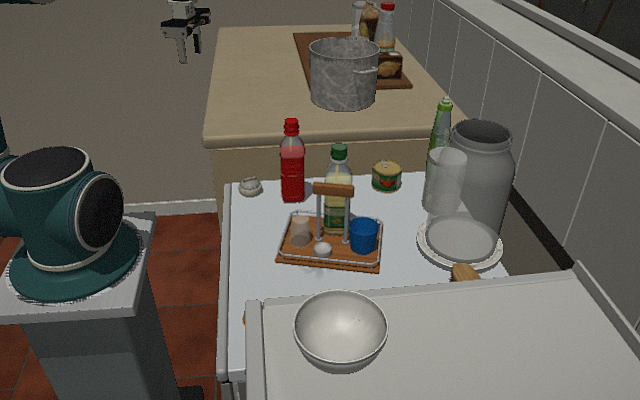

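The top view shows the carrier at about (328,212), with the bottle cap near (313,192) on its left (+y) side. The blue cup is at (340,186), the glass at (327,232) and the tea light at (344,219). The red decoy bottle is at (252,235). Next I'll enlarge both views.

Run:
```python
import cv2,numpy as np
def crop(n,x0,y0,w,h,s):
    im=cv2.imread(f"pics/{n}0.png")[y0:y0+h,x0:x0+w]
    im=cv2.resize(im,None,fx=s,fy=s,interpolation=cv2.INTER_CUBIC)
    im=np.clip(im*1.4,0,255).astype(np.uint8)
    for i in range(0,w,10):
        L=10 if i%50 else 20; cv2.line(im,(i*s,0),(i*s,L),(0,255,255),1); 
        if i%20==0: cv2.putText(im,str(x0+i),(i*s,30),0,.4,(0,255,255),1)
    for i in range(0,h,10):
        cv2.line(im,(0,i*s),(10,i*s),(0,255,255),1)
        if i%20==0: cv2.putText(im,str(y0+i),(12,i*s+4),0,.4,(0,255,255),1)
    return im
a=crop("top",280,155,100,110,4 if 0 else 5); b=crop("side",268,135,120,140,4)[:550]
H=550; c=np.zeros((H,500+480-180,3),np.uint8)
a=a[:, 0:450][:, :]; c=np.zeros((560,800,3),np.uint8)
a2=a[:550,:450]; c[:550,:450]=a2
b=cv2.resize(b,(345,400)); 
cv2.imwrite("pics/topc.png",a); cv2.imwrite("pics/sidec.png",crop("side",268,135,120,145,4))
```

```text
(no output)
```

View pics/topc.png

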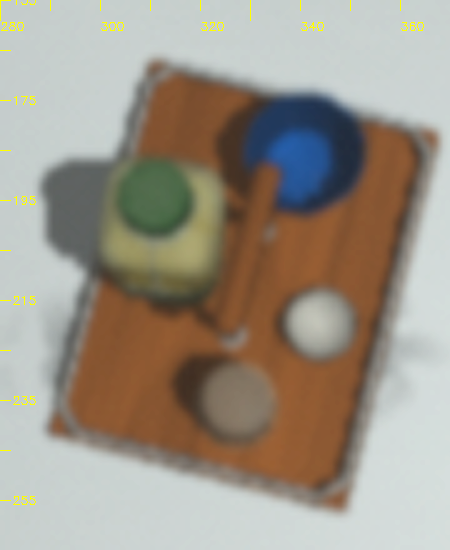

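View pics/sidec.png

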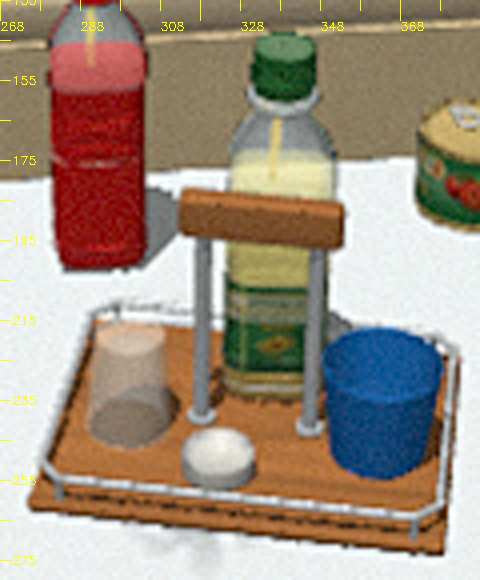

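The crops give the pixels I need (top view). Deck corners: (311,167.4), (367.4,182), (349,257), (290,241.4). Handle bar ends: (333,188) and (325.6,222). Cap: (311,193.4). Side view: cap top at about (339,146), bar spanning (314,186) to (353,190).

```bash
cat > h.py <<'E'
import cv2,numpy as np
from rig import r,cams
def ray(f,px):
    K=np.array(f["camera_matrix"]);d=np.array(f["distortion"])
    n=cv2.undistortPoints(np.array([[px]],float),K,d)[0,0]
    R=np.array(f["R"]); return -R.T@np.array(f["t"]), R.T@np.array([n[0],n[1],1])
def pl(f,px,z):
    c,v=ray(f,px); return (c+v*(z-c[2])/v[2])[:3]
def proj(f,X):
    R=np.array(f["R"]);p,_=cv2.projectPoints(np.array(X,float).reshape(-1,1,3),cv2.Rodrigues(R)[0],np.array(f["t"]),np.array(f["camera_matrix"]),np.array(f["distortion"]));return p[:,0]
E
python3 - <<'E'
from h import *
t=cams.grab_frame("top");s=cams.grab_frame("side")
C=[pl(t,p,.008) for p in[(311,167.4),(367.4,182),(349,257),(290,241.4)]]
for c in C:print(c.round(4))
m=np.mean(C,0);print("ctr",m, "sides",[np.linalg.norm(C[i]-C[i-1]).round(3) for i in range(4)])
u=(C[0]+C[1]-C[2]-C[3]);print("yaw",np.degrees(np.arctan2(u[1],u[0])))
a=pl(t,(333,188),.155);b=pl(t,(325.6,222),.155);print("bar",a,b,(a+b)/2,np.linalg.norm(a-b),np.degrees(np.arctan2(*(a-b)[1::-1])))
print("cap top",pl(t,(311,193.4),.220),"side",pl(s,(339.2,146.5),.220))
print("cup",pl(t,(341,185.4),.07),"glass",pl(t,(327.5,235),.074),"cand",pl(t,(344,219.6),.024))
print("red side bottom", pl(s,(292,200),0), "red cap", pl(t,(245,234),.22), "timer",pl(t,(245,275),.04),"tin",pl(t,(248,149),.058),"sq",pl(t,(410,268),.045))
# side: bar ends mid-height z=.142
print("side bar",pl(s,(313.5,186.5),.142),pl(s,(353.5,191.5),.142), "bottle base", pl(s,(334,232),.008))
E
```

```text
[0.6811 0.0329 0.008 ]
[ 0.6345 -0.1243  0.008 ]
[ 0.4278 -0.0655  0.008 ]
[0.4743 0.0955 0.008 ]
ctr [ 0.55445457 -0.01536792  0.008     ] sides [np.float64(0.216), np.float64(0.164), np.float64(0.215), np.float64(0.168)]
yaw -16.364589424786594
bar [ 0.59475637 -0.02431993  0.155     ] [ 0.51331925 -0.00429615  0.155     ] [ 0.55403781 -0.01430804  0.155     ] 0.08386272489509385 -13.81386558181597
cap top [0.57268799 0.0264164  0.22      ] side [0.57228389 0.01937994 0.22      ]
cup [ 0.61585316 -0.04744039  0.07      ] glass [ 0.48619136 -0.00821579  0.074     ] cand [ 0.52927496 -0.05451462  0.024     ]
red side bottom [0.48439562 0.16095465 0.        ] red cap [0.48612665 0.17421294 0.22      ] timer [0.38745818 0.21335731 0.04      ] tin [0.7259953  0.20158057 0.058     ] sq [ 0.39592999 -0.221571    0.045     ]
side bar [ 0.51746926 -0.00319577  0.142     ] [ 0.59613032 -0.0310432   0.142     ] bottle base [0.56626366 0.01092052 0.008     ]
```

```bash
cat >> h.py <<'E'
from scipy.spatial.transform import Rotation as Ro
def to(p,yaw=None):
    s=r.read_state();R=Ro.from_euler('xyz',s['ee_rot'],degrees=True)
    print("t",s['t'],"tcp",s['tcp_pos'].round(4),"rot",s['ee_rot'].round(2),"F",s['contact_force'].round(1),"w",round(s['gripper_width'],3))
    print("  shift mm",(R.inv().apply(np.array(p)-s['tcp_pos'])*1000).round(1))
    T=Ro.from_euler('xyz',[180,0,s['ee_rot'][2] if yaw is None else yaw],degrees=True)
    print("  turn",np.degrees((R.inv()*T).as_rotvec()).round(2))
E
python3 -m handwheel '[[[-10,-8,-15,0,0,0,0],[-35,-30,-40,0,0,0,0],[-75,-65,-60,0,0,0,0],[-115,-100,-70,0,0,0,0],[-155,-135,-70,0,0,0,0],[-195,-170,-70,0,0,0,0],[-235,-205,-70,0,0,0,0],[-275,-240,-70,0,0,0,0],[-315,-275,-70,0,0,0,0],[-340,-300,-70,0,0,0,0]]]' 30
python3 -c "
from h import *
to((.571,.024,.285),163.6)"
```

```text
t: 1.45
tcp_pos: [0.4457, 0.2386, 0.2899]
ee_rot: [180.0, 0.1, 160.6]
contact_force: [-1.0, 0.6, 0.8]
gripper_width: 1.0
t 1.45 tcp [0.4457 0.2386 0.2899] rot [1.7996e+02 7.0000e-02 1.6056e+02] F [-1.   0.6  0.8] w 1.0
  shift mm [-189.5 -160.7    5. ]
  turn [ 0.04  0.07 -3.04]
```

```bash
python3 -m handwheel '[[[-20,-17,0,0,0,0,0],[-50,-42,2,0,0,-1,0],[-85,-72,5,0,0,-2,0],[-120,-102,5,0,0,-3,0],[-150,-128,5,0,0,-3,0],[-172,-146,5,0,0,-3,0],[-185,-156,5,0,0,-3,0],[-189,-160,5,0,0,-3,0],[-189,-160,5,0,0,-3,0],[-189,-160,5,0,0,-3,0]]]'
python3 - <<'E'
from h import *
to((.571,.024,.285),163.6)
o=[]
for n,(x,y,w,h) in {"top":(270,140,100,120),"side":(280,60,130,180)}.items():
    f=cams.grab_frame(n);im=f["image"][y:y+h,x:x+w,::-1]
    if n=="top": im=cv2.resize(im,(450,540),interpolation=cv2.INTER_CUBIC)
    else: im=cv2.resize(im,(350,485),interpolation=cv2.INTER_CUBIC);im=cv2.copyMakeBorder(im,0,55,0,0,0)
    o.append(im)
cv2.imwrite("pics/above.png",np.clip(np.hstack(o)*1.4,0,255).astype(np.uint8))
p=r.read_state()['tcp_pos'];print(proj(cams.grab_frame("side"),[p,[.571,.024,.22],[.571,.024,.008]]))
E
```

```text
t: 2.7
tcp_pos: [0.57, 0.0282, 0.2839]
ee_rot: [180.0, 0.0, 163.7]
contact_force: [-0.6, 0.7, 0.2]
gripper_width: 1.0
t 2.7 tcp [0.57   0.0282 0.2839] rot [1.7999e+02 1.0000e-02 1.6369e+02] F [-0.6  0.7  0.2] w 1.0
  shift mm [-2.1 -3.8 -1.1]
  turn [0.01 0.01 0.09]
[[338.46597915 115.84906321]
 [338.20716577 145.4635507 ]
 [335.1717743  228.3346663 ]]
```

View pics/above.png

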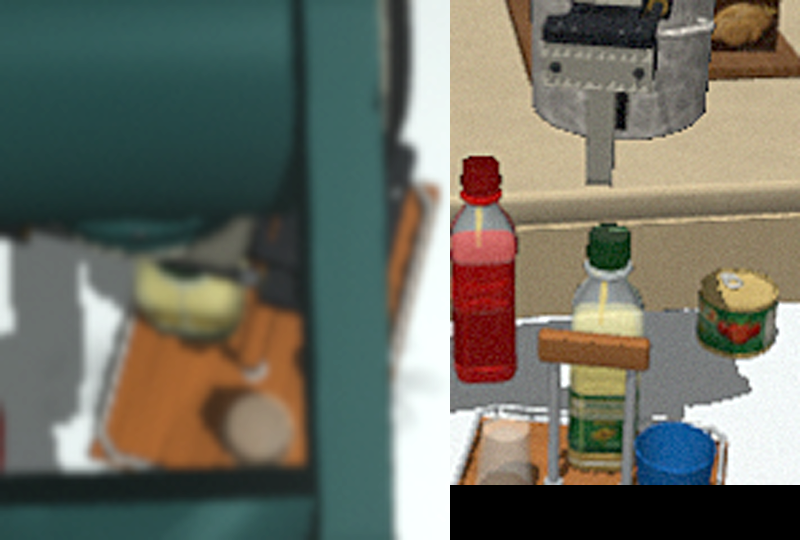

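The side crop shows the fingers above the cap. The cap is at full-frame column 339, where (0.571, 0.024) predicts 338, so x should be about 0.572. I'll descend around the cap and close.

```bash
python3 -m handwheel '[[[-2,-3,8,0,0,0,0],[-3,-3,24,0,0,0,0],[-3,-3,42,0,0,0,0],[-3,-3,60,0,0,0,0],[-3,-3,76,0,0,0,0],[-3,-3,88,0,0,0,0],[-3,-3,93,0,0,0,0],[-3,-3,93,0,0,0,0.3],[-3,-3,93,0,0,0,0.6],[-3,-3,93,0,0,0,1]]]' 40
python3 -m handwheel '[[[0,0,0,0,0,0,1],[0,0,0,0,0,0,1],[0,0,0,0,0,0,1],[0,0,0,0,0,0,1],[0,0,-3,0,0,0,1],[0,0,-8,0,0,0,1],[0,0,-14,0,0,0,1],[0,0,-20,0,0,0,1],[0,0,-26,0,0,0,1],[0,0,-30,0,0,0,1]]]'
python3 - <<'E'
from h import *
to((.605,.175,.28),163.6)
f=cams.grab_frame("side");im=f["image"][80:280,260:420,::-1]
cv2.imwrite("pics/lift.png",cv2.resize(im,(480,600),interpolation=cv2.INTER_CUBIC))
E
```

```text
t: 4.1
tcp_pos: [0.5726, 0.0238, 0.1912]
ee_rot: [180.0, 0.0, 163.6]
contact_force: [0.3, -0.4, -0.5]
gripper_width: 0.729
t: 5.35
tcp_pos: [0.5725, 0.0238, 0.2211]
ee_rot: [180.0, 0.0, 163.6]
contact_force: [-0.0, 0.4, -4.1]
gripper_width: 0.353
t 5.35 tcp [0.5725 0.0238 0.2211] rot [1.8000e+02 2.0000e-02 1.6365e+02] F [-0.   0.4 -4.1] w 0.353
  shift mm [ 11.3 154.2 -58.8]
  turn [0.   0.02 0.05]
```

View pics/lift.png

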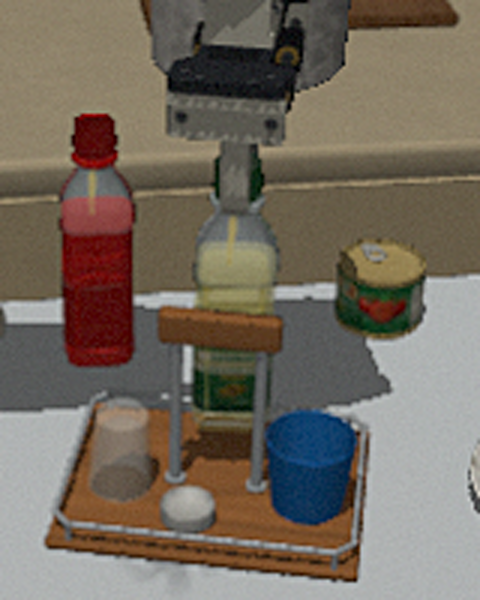

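The bottle hangs upright from the cap: opening 32.8 mm, load 4.1 N, base clear of the deck. Everything in the carrier is still standing. I'll lift it higher, then carry it left to (0.605, 0.175).

```bash
python3 -m handwheel '[[[0,0,-8,0,0,0,1],[0,0,-22,0,0,0,1],[1,5,-38,0,0,0,1],[3,18,-48,0,0,0,1],[4,38,-50,0,0,0,1],[6,60,-50,0,0,0,1],[8,84,-50,0,0,0,1],[9,108,-50,0,0,0,1],[10,130,-50,0,0,0,1],[11,146,-50,0,0,0,1]]]'
python3 -m handwheel '[[[0,6,2,0,0,0,1],[0,8,10,0,0,0,1],[0,8,22,0,0,0,1],[0,8,36,0,0,0,1],[0,8,50,0,0,0,1],[0,8,64,0,0,0,1],[0,8,74,0,0,0,1],[0,8,79,0,0,0,1],[0,8,80,0,0,0,1],[0,8,80,0,0,0,1]]]'
python3 - <<'E'
from h import *
to((.605,.175,.1832),163.6)
f=cams.grab_frame("side");im=f["image"][40:240,260:460,::-1]
cv2.imwrite("pics/place.png",cv2.resize(im,(600,600),interpolation=cv2.INTER_CUBIC))
E
```

```text
t: 6.65
tcp_pos: [0.6032, 0.1686, 0.2703]
ee_rot: [-180.0, -0.0, 163.7]
contact_force: [-0.3, -0.6, -5.0]
gripper_width: 0.342
t: 7.9
tcp_pos: [0.6054, 0.1747, 0.1911]
ee_rot: [180.0, 0.0, 163.6]
contact_force: [-0.1, 0.1, -3.7]
gripper_width: 0.347
t 7.9 tcp [0.6054 0.1747 0.1911] rot [1.7998e+02 3.0000e-02 1.6365e+02] F [-0.1  0.1 -3.7] w 0.347
  shift mm [0.4 0.1 7.9]
  turn [0.02 0.03 0.05]
```

View pics/place.png

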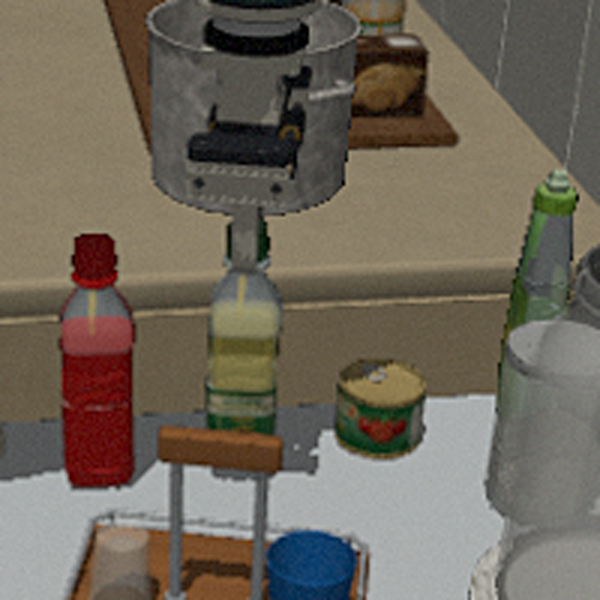

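The bottle is upright near full-frame column 341, between the red bottle and the tin, about 8 mm above the top. I'll lower it slowly.

```bash
python3 -m handwheel '[[[0,0,1,0,0,0,1],[0,0,2,0,0,0,1],[0,0,3,0,0,0,1],[0,0,4,0,0,0,1],[0,0,5,0,0,0,1],[0,0,6,0,0,0,1],[0,0,7,0,0,0,1],[0,0,7.5,0,0,0,1],[0,0,7.5,0,0,0,1],[0,0,7.5,0,0,0,1]]]'
```

```text
t: 9.2
tcp_pos: [0.6052, 0.1747, 0.1832]
ee_rot: [180.0, 0.0, 163.6]
contact_force: [-0.7, -0.3, -5.2]
gripper_width: 0.352
```

```bash
python3 -m handwheel '[[[0,0,0.5,0,0,0,1],[0,0,1,0,0,0,1],[0,0,1.3,0,0,0,1],[0,0,1.6,0,0,0,1],[0,0,1.6,0,0,0,1],[0,0,1.6,0,0,0,1],[0,0,1.6,0,0,0,1],[0,0,1.6,0,0,0,1],[0,0,1.6,0,0,0,1],[0,0,1.6,0,0,0,1]]]'
```

```text
t: 10.45
tcp_pos: [0.6056, 0.1748, 0.1826]
ee_rot: [180.0, 0.1, 163.6]
contact_force: [-0.1, -0.1, 6.0]
gripper_width: 0.348
```

It has touched down: the force rose to +6 N. I'll release and rise.

```bash
python3 -m handwheel '[[[0,0,-0.7,0,0,0,0.64],[0,0,-0.7,0,0,0,0.6],[0,0,-0.7,0,0,0,0.5],[0,0,-0.7,0,0,0,0.3],[0,0,-0.7,0,0,0,0],[0,0,-0.7,0,0,0,0],[0,0,-0.7,0,0,0,0],[0,0,-6,0,0,0,0],[0,0,-20,0,0,0,0],[0,0,-38,0,0,0,0]]]'
python3 -m handwheel '[[[0,0,-20,0,0,0,0],[0,0,-38,0,0,0,0],[0,0,-50,0,0,0,0],[0,0,-54,0,0,0,0],[0,-15,-54,0,0,0,0],[0,-40,-54,0,0,0,0],[0,-75,-54,0,0,0,0],[0,-110,-54,0,0,0,0],[0,-145,-54,0,0,0,0],[0,-170,-54,0,0,0,0]]]'
python3 - <<'E'
from h import *
to((.5548,-.0147,.123),164)
o=[]
f=cams.grab_frame("side");im=f["image"][80:280,250:450,::-1]
cv2.imwrite("pics/rel.png",cv2.resize(im,(600,600),interpolation=cv2.INTER_CUBIC))
E
```

```text
t: 11.7
tcp_pos: [0.6052, 0.1747, 0.2209]
ee_rot: [180.0, 0.0, 163.6]
contact_force: [-0.2, -0.2, 0.1]
gripper_width: 0.999
t: 12.95
tcp_pos: [0.556, 0.0089, 0.2732]
ee_rot: [-180.0, -0.0, 163.6]
contact_force: [-0.5, 0.0, -0.1]
gripper_width: 0.998
t 12.95 tcp [0.556  0.0089 0.2732] rot [-1.7998e+02 -1.0000e-02  1.6356e+02] F [-0.5  0.  -0.1] w 0.998
  shift mm [ -5.6 -23.  150.2]
  turn [-0.02 -0.01 -0.44]
```

View pics/rel.png

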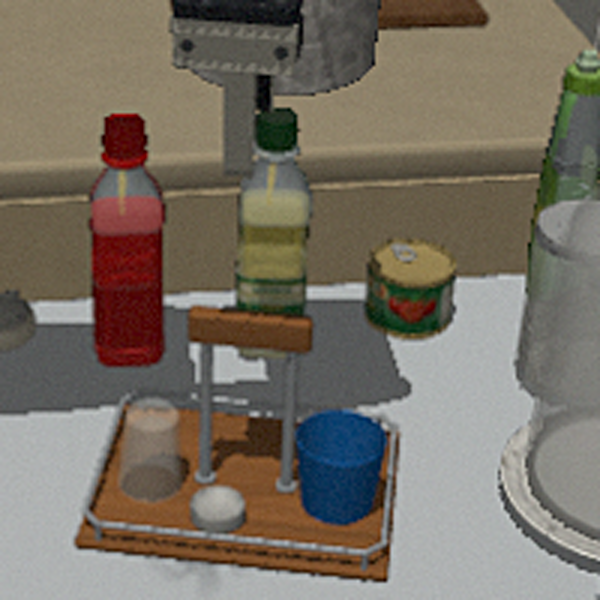

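The bottle stands upright at its new place, and the carrier and bar are unmoved (bar from full-frame column 313 to 354). Now I'll grip the handle.

```bash
python3 -m handwheel '[[[-3,-10,0,0,0,0,0],[-6,-20,8,0,0,0,0],[-6,-24,25,0,0,0,0],[-6,-24,45,0,0,0,0],[-6,-24,67,0,0,0,0],[-6,-24,90,0,0,0,0],[-6,-24,112,0,0,0,0],[-6,-24,132,0,0,0,0],[-6,-24,145,0,0,0,0],[-6,-24,150,0,0,0,0]]]' 25
python3 -m handwheel '[[[0,0,0,0,0,0,0],[0,0,0,0,0,0,0.2],[0,0,0,0,0,0,0.4],[0,0,0,0,0,0,0.6],[0,0,0,0,0,0,0.75],[0,0,0,0,0,0,0.8],[0,0,0,0,0,0,0.85],[0,0,0,0,0,0,0.9],[0,0,0,0,0,0,1],[0,0,0,0,0,0,1]]]'
python3 - <<'E'
from h import *
to((.5548,-.0147,.123),164)
f=cams.grab_frame("side");im=f["image"][80:280,250:450,::-1]
cv2.imwrite("pics/grip.png",cv2.resize(im,(600,600),interpolation=cv2.INTER_CUBIC))
E
```

```text
t: 14.25
tcp_pos: [0.5562, -0.0131, 0.1227]
ee_rot: [-180.0, -0.0, 163.6]
contact_force: [0.2, -0.8, -0.2]
gripper_width: 0.999
t: 15.5
tcp_pos: [0.5562, -0.0132, 0.1234]
ee_rot: [-180.0, -0.0, 163.6]
contact_force: [0.7, 0.0, -5.3]
gripper_width: 0.152
t 15.5 tcp [ 0.5562 -0.0132  0.1234] rot [-1.7999e+02 -2.0000e-02  1.6364e+02] F [ 0.7  0.  -5.3] w 0.152
  shift mm [ 0.9 -1.8  0.4]
  turn [-0.01 -0.02 -0.36]
```

View pics/grip.png

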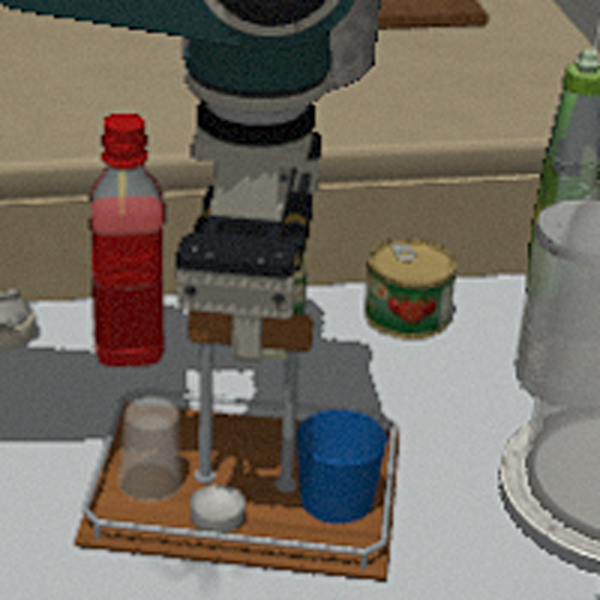

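The fingers are closed on the bar midway between the legs, with a 14.1 mm opening. I'll firm the grip and lift gently by 100 mm.

```bash
python3 -m handwheel '[[[0,0,0,0,0,0,1],[0,0,0,0,0,0,1],[0,0,0,0,0,0,1],[0,0,-1,0,0,0,1],[0,0,-3,0,0,0,1],[0,0,-6,0,0,0,1],[0,0,-10,0,0,0,1],[0,0,-14,0,0,0,1],[0,0,-18,0,0,0,1],[0,0,-22,0,0,0,1]]]' 55
python3 -m handwheel '[[[0,0,-5,0,0,0,1],[0,0,-11,0,0,0,1],[0,0,-19,0,0,0,1],[0,0,-28,0,0,0,1],[0,0,-38,0,0,0,1],[0,0,-48,0,0,0,1],[0,0,-58,0,0,0,1],[0,0,-67,0,0,0,1],[0,0,-74,0,0,0,1],[0,0,-78,0,0,0,1]]]'
python3 -m handwheel '[[[0,0,0,0,0,0,1],[0,0,0,0,0,0,1],[0,0,0,0,0,0,1],[0,0,0,0,0,0,1],[0,0,0,0,0,0,1],[0,0,0,0,0,0,1],[0,0,0,0,0,0,1],[0,0,0,0,0,0,1],[0,0,0,0,0,0,1],[0,0,0,0,0,0,1]]]'
python3 - <<'E'
from h import *
to((.5548,-.0147,.223),164)
f=cams.grab_frame("side");im=f["image"][40:240,250:450,::-1]
cv2.imwrite("pics/up.png",cv2.resize(im,(600,600),interpolation=cv2.INTER_CUBIC))
E
```

```text
t: 16.8
tcp_pos: [0.5564, -0.0132, 0.1459]
ee_rot: [180.0, 0.0, 163.6]
contact_force: [1.0, 0.3, -4.6]
gripper_width: 0.146
t: 18.05
tcp_pos: [0.5564, -0.0132, 0.224]
ee_rot: [180.0, 0.0, 163.6]
contact_force: [-0.5, 0.3, -4.5]
gripper_width: 0.146
t: 19.3
tcp_pos: [0.5563, -0.0132, 0.2235]
ee_rot: [-180.0, -0.0, 163.6]
contact_force: [0.8, 0.1, -5.0]
gripper_width: 0.146
t 19.3 tcp [ 0.5563 -0.0132  0.2235] rot [-180.     -0.    163.65] F [ 0.8  0.1 -5. ] w 0.146
  shift mm [ 1.  -1.9  0.5]
  turn [-0.   -0.   -0.35]
```

View pics/up.png

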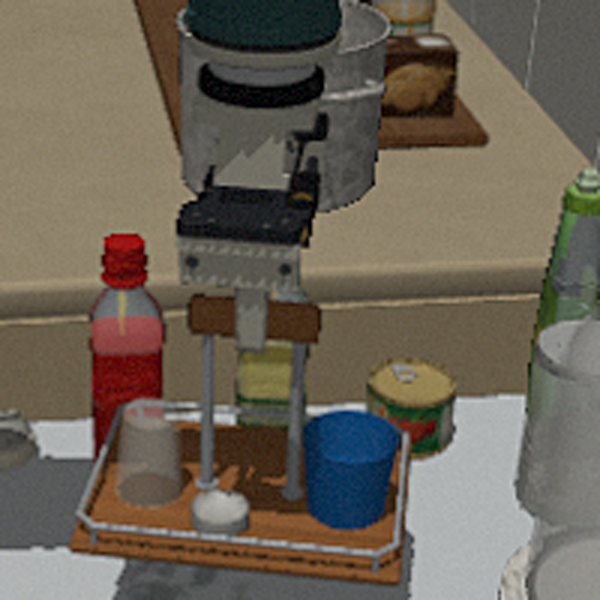

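The carrier is up with the cup, glass and tea light standing. I'll check that it is level against the projected model, then hand in if it is.

Run:
```python
from h import *
f=cams.grab_frame("side");c=np.array([.5555,-.0148,.1]);Rz=Ro.from_euler('z',-16.3,degrees=True)
for p in(0,2,-2,4):
    R=Rz*Ro.from_euler('y',p,degrees=True)
    g=c+Rz.apply([0,0,.142])
    print(p,((proj(f,[g+R.apply(np.array(q)-[0,0,.142]) for q in([-.11,-.085,0],[.11,-.085,0])])-[250,40])*3).round(0).tolist())
print("bottle cap px",(proj(f,[.6055,.1748,.212])-[250,40])*3)
```

```text
0 [[65.0, 552.0], [397.0, 586.0]]
2 [[57.0, 546.0], [389.0, 590.0]]
-2 [[72.0, 557.0], [405.0, 582.0]]
4 [[50.0, 541.0], [381.0, 593.0]]
bottle cap px [[276.89291927 231.38066479]]
```

```bash
python3 -c "
from rig import r
s=r.read_state();print(s['t'],s['tcp_pos'],s['contact_force'],s['gripper_width'],abs(s['qd']).max());print(r.close_job())"
```

```text
19.4 [ 0.55632176 -0.01314603  0.22353849] [-0.2489028  -0.2739593  -4.63684029] 0.1468862591694437 0.08100939416880056
the job is handed in; nothing more can be done
None
```

I took the bottle out by its cap and stood it on the dishwasher top at about (0.605, 0.175), between the red bottle and the tin. I then gripped the carrier by the middle of its handle at 55 N and lifted it 100 mm. I handed the job in at 19.4 s with the carrier still held; no verdict was reported.

- **Bottle:** It was upright in the picture taken after release. In the last picture it is partly hidden behind the carrier and gripper, and what shows of it is where it was set down.
- **Carrier:** The final opening was 13.7 mm on the 14 mm bar, with about 4.6 N of load and the arm still. The corners of its near edge match a level carrier to within about 2°; the limit is about 7°.
- **Load and bystanders:** The cup, small glass and tea light stand in the carrier. The tin did not appear to move; I did not check the timer or squeezer in the last picture, but the arm stayed well away from both.
- **Disagreements:** The side and top cameras differed by about 7 mm in y on the cap and a few millimetres on the handle. Both were well inside the gripper's opening.

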